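# Count whole buffer tablets into the tray's trough and close its cover

## Task

Buffer tablets lie on the deck of the counting tray: use the fingers to sweep the three whole round tablets across the deck into the open trough along its side and leave the two broken halves on the deck. Then swing the trough's cover over with the fingers and press it fully shut. Only push things: pick up or lift nothing, and leave the bottle, the beaker and the label roll where they stand.

Things in the scene. Friction and masses are not known exactly. Their poses are not given: they have to be found in the camera images.
- tray: tablet-counting tray with dark steel deck and pale aluminium walls, fixed on rubber feet, 202 mm along x, 210 along y. Origin at the centre of its underside on the bench, x roughly away from the robot, y to its left, z up. Flat deck with top at z = 23 mm from y = -102 to its open left edge at y = +52, x = -98 to +98; walls rise 8 mm above it at front, back and right.
- deck_edge (a point): middle of the deck's open left edge (tray x = 0, y = +52, z = 23 mm). A tablet pushed over this edge drops into the trough; keep pushing until its rear side is some 12 mm past the edge, so that it does not lean on it
- trough_mid (a point): centre of the trough's flat floor (tray x = 0, y = +77, z = 7 mm). The open trough lies left of the deck edge: 50 mm wide (y = +52 to +102), 196 mm long in x, 16 mm deep below the deck. Deck and trough are polished: tablets slide easily (friction about 0.25)
- cover (a joint): hinge of the trough's aluminium cover; axis along tray x at y = +103.5, z = 24.5 mm. 0 = shut, level over the trough, its top at z = 27 mm; grows as it opens up and outward: 1.57 upright, start 1.7 to 2.1 (leaning away from the deck), stop 2.2 rad. Stiff friction hinge: it stays where it is left and must be pushed all the way (about 1 N at the free edge)
- cover_edge (a point): middle of the cover's free edge (a rolled bead, 5 mm thick), 56 mm from the hinge axis; the cover is 188 mm long along tray x and 2.5 mm thick
- tablet_1: white disc-shaped buffer tablet, 24 mm across, 8 mm thick, 10 to 20 g, lying flat on the deck at the start; origin at the centre of its underside, z up
- tablet_2: white disc-shaped buffer tablet, 24 mm across, 8 mm thick, 10 to 20 g, lying flat on the deck at the start; origin at the centre of its underside, z up
- tablet_3: white disc-shaped buffer tablet, 24 mm across, 8 mm thick, 10 to 20 g, lying flat on the deck at the start; origin at the centre of its underside, z up
- half_1: broken half of such a tablet: half disc with one straight 24 mm side, 12 mm wide across it, 8 mm thick, lying flat on the deck; origin on its underside, 5 mm from the straight side, +x pointing from the straight side to the round side
- half_2: broken half of such a tablet: half disc with one straight 24 mm side, 12 mm wide across it, 8 mm thick, lying flat on the deck; origin on its underside, 5 mm from the straight side, +x pointing from the straight side to the round side
- buffer_bottle: white bottle with blue cap, 60 mm diameter, 130 mm high, standing behind the tray; origin at the centre of its underside
- beaker: glass beaker, 72 mm diameter, 95 mm high, standing to the right of the tray; origin at the centre of its underside
- label_roll: roll of white labels lying flat to the left of the tray, 66 mm diameter, 24 mm high; origin at the centre of its underside

How it is judged:
By the outcome, as a careful person would: the job done as asked, in the order asked, and still so for the second after the job is handed in, with the robot touching nothing.
It also fails if it takes over 51 s, if anything falls off the work surface, if the arm or the gripper's body presses on something with over 40 N, if the wrist force passes 120 N, or if a joint passes its speed limit or range.

## Robot

A 7-joint arm with a two-finger parallel gripper is mounted at the origin on a cart in front of the work surface, level with it; the furniture and walls round the work are solid. World frame = base frame: x ahead of the robot, y to its left, z up, the work surface at z = 0. Lengths are in m, angles in rad, forces in N, time in s.
With the tool pointing down it reaches from about 0.375 to 0.925 m from the base axis. Payload 3.1 kg.
Tool frame: the origin (TCP) lies midway between the tips of the shut fingers; the grasp point (between the pads) lies r.grip_depth behind it (r.grip_depth is the distance from the TCP to the grasp point, in m); z points along the fingers, y is the line along which they close (so a half turn about z gives the same grasp; the last joint's range is limited). The gripper opens to 85 mm and grips with 20 to 120 N. Pads are 22 mm wide; open, the fingers measure 114 mm over their backs; the gripper's body (76 mm by 85 mm) begins 54 mm behind the grasp point. The pads swing forward as they close: fully open they stand 13 mm farther back than shut.
Start: joints at [-1.31, 0.383, 0.044, 1.598, -0.018, 1.161, -0.05], TCP at [0.228, 0.609, 0.231] pointing down, gripper open.
Joint ranges: [-2.61, 2.61], [-0.41, 2.15], [-1.48, 1.57], [0, 2.5], [-1.57, 4.71], [0.05, 1.97], [-2.85, 2.85]. Speed limits (rad/s): [2.79, 2.79, 3.14, 3.14, 3.14, 3.14, 3.14].

## Interface

Orientations are given as a unit quaternion [w, x, y, z].
In Python, from workcell import telemetry, grab_frame, camera_info, r gives the robot as it stands.
- The arm moves only by the tool play_rows, never from a script. Its argument "commands" is a list of rows, each a list of 7 numbers: the shift along the tool's x, y, z in m, then the turn, a rotation vector about the tool's x, y, z in units of 6 degrees (1.0 is 6 degrees), then the closure, from 0 (fully open) to 1 (shut). A call has exactly 8 rows; each row shifts and turns the commanded pose from where the row before left it, along the tool's axes as they then stand; what a row does not reach is not made up. A row lasts 1/12 s, in which the tool goes at most 41.7 mm and 7.16 degrees, less where a joint would pass 70% of its speed; a pose out of reach is approached as far as the arm can. A call is refused whole if a number of a shift passes 0.0417 or a number of a turn 1, either way. A call with a gripper value outside its range is refused whole. The fingers move at their own pace and stop on an object; "squeeze" is the grip in N (left out, the last holds). Time passes only in rows, so rows that do not move let the fingers close, or fill a call up. It gives the time, the measured TCP pose, the force, the opening and the grip force at its end, in the units of the state.
- telemetry.state(): the state, without advancing time (a new reading comes with each control period).
- grab_frame(name): name is "scene" or "top"; returns the picture (480x640x3 uint8, red, green, blue); there is no depth.
- camera_info(name): a dict with "mtx" (3x3 intrinsics, pixels), "R" (3x3) and "t" (3): a world point X has camera coordinates R X + t. Camera axes: x right, y down, z forward; pixel columns grow to the right and rows downward; lengths in m; the calibration is good to about 2 mm. A picture is of the moment at which its call begins. camera_info takes no time and is no camera call.
- r.finish_job(): hands the job in; it is judged then, once.
The state is a dict: "clock": time; "q": joint angles; "dq": joint speeds; "joint_efforts": joint torques, N m; "tool_pos": TCP position; "ee_rot": TCP orientation; "wrist_force": force on the tool from outside, world axes, zero at the start; "torque": the same for the moment, N m; "gripper_width": finger opening in m; "grip_force": force on a finger pad.
Only numpy, scipy, OpenCV 4.12 (cv2) and the standard library are available. Lean on these libraries where they do the work, as an engineer would, in place of code of your own. Each camera call takes 0.05 s, during which the arm holds its last target. There are 200 camera calls.

## Working session

There is one attempt and no reset: what is moved stays moved. The work goes in short steps, Python scripts to look and compute and a tool call to move; the robot and the scene stay as the last step left them, time stands still between calls to the robot, and variables do not carry over. Pictures are saved under pics/ and viewed, at most 10 in all, crops included, and the job is handed in when it is done.

Besides the shell and the picture viewer there is one more tool, called after "Call:" by a JSON object that holds its "api" and its "payload". play_rows: Moves the arm, as the interface text tells. Its arguments: {"type":"object","properties":{"commands":{"type":"array"},"squeeze":{"type":"number"}},"required":["commands"]}

```bash
mkdir -p pics
cat > h.py <<'E'
import numpy as np, cv2
from workcell import telemetry, grab_frame, camera_info, r
def ray(name,uv,z):
    c=camera_info(name);R=np.array(c["R"]);t=np.array(c["t"]);K=np.array(c["mtx"])
    C=-R.T@t; d=R.T@np.linalg.solve(K,np.array([uv[0],uv[1],1.0])); return C+d*(z-C[2])/d[2]
def proj(name,X):
    c=camera_info(name);p=np.array(c["mtx"])@(np.array(c["R"])@np.array(X)+np.array(c["t"]));return p[:2]/p[2]
def save(name,fn):
    f=np.array(grab_frame(name));cv2.imwrite("pics/"+fn,f[:,:,::-1]);return f
E
python3 - <<'E'
from h import *
for n in("scene","top"):
    save(n,n+"0.png");c=camera_info(n);print(n,-np.array(c["R"]).T@np.array(c["t"]),np.array(c["mtx"])[0,0])
s=telemetry.state();print(s["clock"],s["tool_pos"],s["ee_rot"],s["gripper_width"],r.grip_depth)
E
```

```text
scene [ 0.00158599 -0.27800403  0.57609389] 454.2759131171922
top [0.39725043 0.04999617 0.96578781] 561.167637957865
0.1 [0.22793987 0.60779446 0.22999512] [-1.49181371e-04  1.78393041e-01  9.83958560e-01 -1.20516461e-03] 0.08553584923031225 0.0187
```

View pics/top0.png

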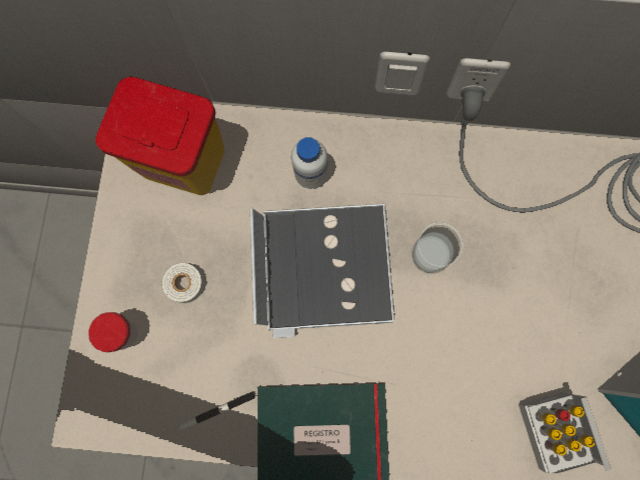

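View pics/scene0.png

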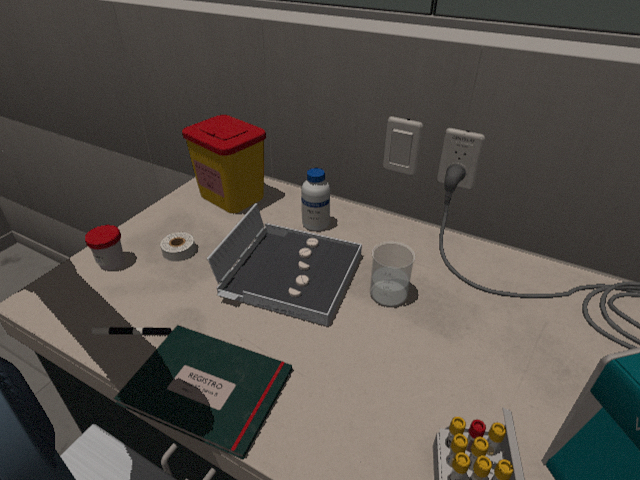

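The top view shows the tray at columns 252–394, rows 205–328, with the cover on its left leaning outward. Whole tablets are at (331,222), (331,242) and (348,285), halves at (339,263) and (348,305). The scene view agrees.

Run:
```python
from h import *
f=cv2.imread("pics/top0.png")
g=f.min(axis=2); roi=np.zeros_like(g); roi[210:322,290:380]=g[210:322,290:380]
m=(roi>140).astype(np.uint8)
n,l,st,ce=cv2.connectedComponentsWithStats(m)
for i in range(1,n):
    if st[i,4]>20:
        c=max(cv2.findContours((l==i).astype(np.uint8),0,2)[0],key=cv2.contourArea)
        print(st[i],ce[i].round(1),ray("top",ce[i],.031).round(4),[p.round(4).tolist() for p in ray("top",cv2.minAreaRect(c)[0],.031)[None]],np.round(cv2.minAreaRect(c)[1],1),cv2.minAreaRect(c)[2])
big=cv2.resize(f[195:345,240:405],None,fx=4.8,fy=3.99 and 4,interpolation=cv2.INTER_CUBIC)
big=cv2.resize(f[195:345,240:405],None,fx=4,fy=4,interpolation=cv2.INTER_CUBIC)
cv2.imwrite("pics/crop.png",big)
```

```text
[324 215  13  13 129] [330.  221.2] [0.6198 0.0784 0.031 ] [[0.6201, 0.0785, 0.031]] [12. 12.] 90.0
[324 235  14  13 132] [330.6 241.1] [0.5851 0.0742 0.031 ] [[0.5854, 0.0744, 0.031]] [12. 12.] 45.0
[333 259  12   8  67] [338.2 262.4] [0.5498 0.0581 0.031 ] [[0.5492, 0.0581, 0.031]] [11.6  6.3] 11.309932708740234
[341 278  14  13 136] [347.6 284.2] [0.5146 0.039  0.031 ] [[0.5145, 0.0388, 0.031]] [12.7 12. ] 45.0
[342 302  13   7  70] [347.8 304.9] [0.4803 0.0356 0.031 ] [[0.4801, 0.0353, 0.031]] [ 6. 12.] 90.0
```

View pics/crop.png

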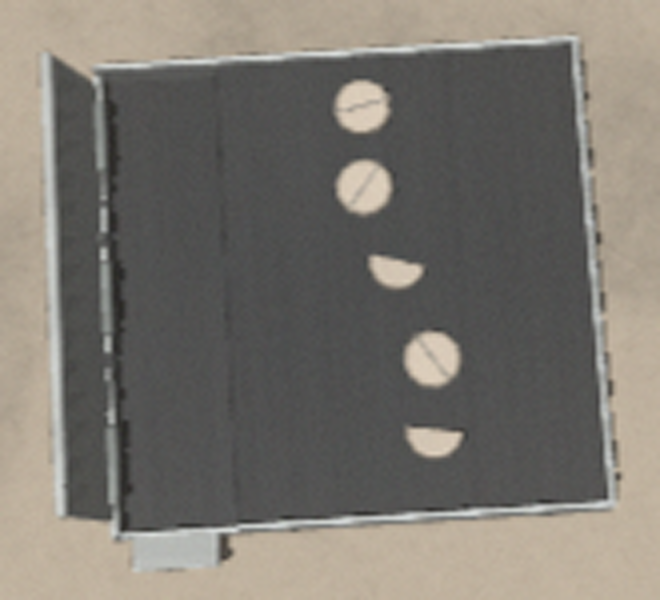

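The crop shows the tray clearly: right corners at (578,38) and (614,505), left corners at (95,68) and (117,537), and the deck edge from (219,72) to (237,525). The cover's bead runs from (45,55) to (60,515).

```bash
cat >> h.py <<'E'
def px(u,v): return np.array([240+u/4-.375,195+v/4-.375])
E
python3 - <<'E'
from h import *
P=lambda u,v,z:ray("top",px(u,v),z)[:2]
BR,FR,BL,FL=P(578,38,.031),P(614,505,.031),P(95,68,.031),P(117,537,.031)
e1,e2=P(219,72,.023),P(237,525,.023)
print("sizes",[np.linalg.norm(a-b).round(4) for a,b in((BR,FR),(BL,FL),(BR,BL),(FR,FL),(e1,e2))])
for a,b in((BR,FR),(BL,FL),(e1,e2)): print(np.degrees(np.arctan2(*(a-b)[::-1])).round(2))
for a,b in((BL,BR),(FL,FR)): print(np.degrees(np.arctan2(*(a-b)[::-1])).round(2)-90)
C=(BR+FR+BL+FL)/4;print("C",C)
ex=(BR-FR)/np.linalg.norm(BR-FR)+(BL-FL)/np.linalg.norm(BL-FL)+(e1-e2)/np.linalg.norm(e1-e2);ex/=np.linalg.norm(ex);ey=np.array([-ex[1],ex[0]])
yaw=np.arctan2(ex[1],ex[0]);print("yaw",np.degrees(yaw))
T=lambda p:np.round([(np.array(p)-C)@ex,(np.array(p)-C)@ey],4)
for n,p in(("e1",e1),("e2",e2),("BR",BR),("FR",FR),("BL",BL),("FL",FL),("t1",(.6198,.0784)),("t2",(.5851,.0742)),("h1",(.5492,.0581)),("t3",(.5146,.039)),("h2",(.4803,.0356)),("bead b",P(45,55,.077)),("bead f",P(60,515,.077)),("roll",ray("top",(181,282),.024)[:2]),("bottle",ray("top",(309,149),.13)[:2])): print(n,np.round(p,4),T(p))
print("t pts world for tray (x,y):")
s=telemetry.state();w,x,y,z=s["ee_rot"]
from scipy.spatial.transform import Rotation as Ro
print(Ro.from_quat([x,y,z,w]).as_matrix().round(3))
np.savez("tray.npz",C=C,ex=ex,ey=ey)
E
```

```text
sizes [np.float64(0.1996), np.float64(0.1997), np.float64(0.2082), np.float64(0.2052), np.float64(0.1944)]
8.49
9.34
8.3
8.920000000000002
8.930000000000007
C [0.54364264 0.07576973]
yaw 8.711359217122098
e1 [0.6312 0.1416] [0.0965 0.0518]
e2 [0.4389 0.1135] [-0.0978  0.0532]
BR [ 0.6584 -0.0116] [ 0.1002 -0.1037]
FR [ 0.461  -0.0411] [-0.0994 -0.103 ]
BL [0.6261 0.1941] [0.0994 0.1045]
FL [0.4291 0.1617] [-0.1002  0.1022]
t1 [0.6198 0.0784] [ 0.0757 -0.0089]
t2 [0.5851 0.0742] [ 0.0407 -0.0078]
h1 [0.5492 0.0581] [ 0.0028 -0.0183]
t3 [0.5146 0.039 ] [-0.0343 -0.0319]
h2 [0.4803 0.0356] [-0.0687 -0.0301]
bead b [0.6184 0.208 ] [0.094  0.1194]
bead f [0.434  0.1794] [-0.0927  0.1191]
roll [0.4934 0.3193] [-0.0128  0.2483]
bottle [0.7094 0.1192] [0.1705 0.0179]
t pts world for tray (x,y):
[[-0.936  0.351 -0.001]
 [ 0.351  0.936 -0.002]
 [-0.    -0.002 -1.   ]]
```

Call:
{"api": "play_rows", "payload": {"commands": [[0, 0, 0, 0, 0, -0.98, 1], [0, 0, 0, 0, 0, -0.98, 1], [0, 0, 0, 0, 0, -0.98, 1], [0, 0, 0, 0, 0, -0.97, 1], [0, 0, 0, 0, 0, -0.97, 1], [-0.011, -0.036, 0, 0, 0, 0, 1], [-0.011, -0.036, 0, 0, 0, 0, 1], [-0.011, -0.036, 0, 0, 0, 0, 1]], "squeeze": 20}}

```text
clock: 0.77
tool_pos: [0.2769, 0.5056, 0.2303]
ee_rot: [-0.0, -0.077, 0.997, -0.001]
wrist_force: [0.6, -0.1, 0.5]
gripper_width: -0.0001
grip_force: 0.0
```

Call:
{"api": "play_rows", "payload": {"commands": [[-0.011, -0.036, 0, 0, 0, 0, 1], [-0.011, -0.036, 0, 0, 0, 0, 1], [-0.011, -0.036, 0, 0, 0, 0, 1], [-0.011, -0.036, 0, 0, 0, 0, 1], [-0.011, -0.036, 0, 0, 0, 0, 1], [-0.011, -0.036, 0, 0, 0, 0, 1], [-0.011, -0.036, 0, 0, 0, 0, 1], [-0.011, -0.036, 0, 0, 0, 0, 1]]}}

```text
clock: 1.43
tool_pos: [0.408, 0.2335, 0.231]
ee_rot: [-0.0, -0.076, 0.997, -0.0]
wrist_force: [-0.0, 1.0, -0.1]
gripper_width: -0.0
grip_force: 0.0
```

```bash
cat >> h.py <<'E'
from scipy.spatial.transform import Rotation as Ro
def st():
    d=np.load("tray.npz");s=telemetry.state();p=np.array(s["tool_pos"]);w,x,y,z=s["ee_rot"]
    M=Ro.from_quat([x,y,z,w]).as_matrix();B=np.column_stack([np.r_[d["ex"],0],np.r_[d["ey"],0],[0,0,1]])
    print("t",round(s["clock"],2),"tray xyz",np.round([*((p[:2]-d["C"])@np.column_stack([d["ex"],d["ey"]])),p[2]],4),"F",np.round(s["wrist_force"],1),"w",s["gripper_width"],"\n",(B.T@M).round(3))
E
python3 -c "from h import *;st();print(np.round(telemetry.state()['q'],2))"
```

```text
t 1.43 tray xyz [-0.1102  0.1765  0.231 ] F [-0.   1.  -0.1] w -4.326347846387936e-05 
 [[-1.    -0.    -0.001]
 [-0.     1.    -0.   ]
 [ 0.001 -0.    -1.   ]]
[-0.81  0.03  0.21  2.02 -0.01  1.08  1.12]
```

Call:
{"api": "play_rows", "payload": {"commands": [[-0.0095, -0.031, 0, 0, 0, 0, 1], [-0.0095, -0.031, 0, 0, 0, 0, 1], [-0.0095, -0.031, 0, 0, 0, 0, 1], [-0.0095, -0.031, 0, 0, 0, 0, 1], [-0.0095, -0.031, 0, 0, 0, 0, 1], [-0.0095, -0.031, 0, 0, 0, 0, 1], [-0.0095, -0.031, 0, 0, 0, 0, 1], [-0.0095, -0.031, 0, 0, 0, 0, 1]]}}

```text
clock: 2.1
tool_pos: [0.5206, 0.0005, 0.2309]
ee_rot: [-0.0, -0.076, 0.997, 0.0]
wrist_force: [1.4, -0.0, 0.2]
gripper_width: -0.0001
grip_force: 0.0
```

Call:
{"api": "play_rows", "payload": {"commands": [[0, 0, 0.03, 0, 0, 0, 1], [0, 0, 0.03, 0, 0, 0, 1], [0, 0, 0.03, 0, 0, 0, 1], [0, 0, 0.03, 0, 0, 0, 1], [0, 0, 0.03, 0, 0, 0, 1], [0, 0, 0.03, 0, 0, 0, 1], [0, 0, 0.01, 0, 0, 0, 1], [0, 0, 0, 0, 0, 0, 1]]}}

```text
clock: 2.77
tool_pos: [0.5172, 0.0018, 0.0383]
ee_rot: [-0.004, -0.076, 0.997, -0.0]
wrist_force: [-0.1, 0.1, -0.5]
gripper_width: -0.0003
grip_force: 0.0
```

Run:
```python
from h import *
st()
f=save("scene","s1.png");cv2.imwrite("pics/s1c.png",cv2.resize(f[200:340,190:390,::-1],None,fx=4,fy=4,interpolation=cv2.INTER_CUBIC)[:600])
```

```text
t 2.77 tray xyz [-0.0373 -0.0692  0.0383] F [-0.1  0.1 -0.5] w -0.0003435957766338648 
 [[-1.    -0.    -0.008]
 [-0.     1.    -0.   ]
 [ 0.008 -0.    -1.   ]]
```

View pics/s1c.png

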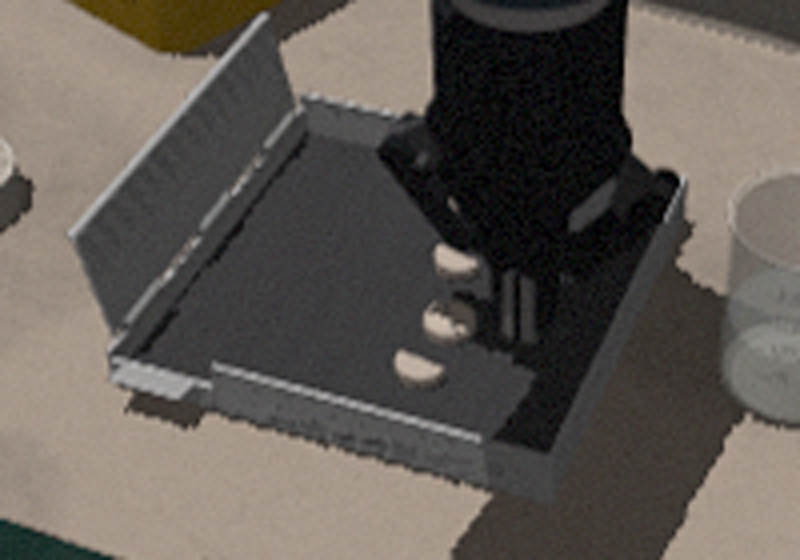

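The view shows the shut fingers standing just right of tablet_3 (crop 450,320), clear of both halves and the beaker. Lowering, then sweeping.

Call:
{"api": "play_rows", "payload": {"commands": [[-0.003, 0, 0.003, 0, 0, 0, 1], [0, 0, 0.003, 0, 0, 0, 1], [0, 0, 0.003, 0, 0, 0, 1], [0, 0, 0.0015, 0, 0, 0, 1], [0, 0, 0, 0, 0, 0, 1], [0, 0, 0, 0, 0, 0, 1], [0, 0.004, 0, 0, 0, 0, 1], [0, 0.004, 0, 0, 0, 0, 1]]}}

```text
clock: 3.48
tool_pos: [0.5225, 0.0103, 0.031]
ee_rot: [0.0, -0.076, 0.997, 0.0]
wrist_force: [0.3, -0.4, 0.9]
gripper_width: 0.0004
grip_force: 0.0
```

```bash
python3 -c "from h import *;st()"
```

```text
t 3.48 tray xyz [-0.0308 -0.0615  0.031 ] F [ 0.3 -0.4  0.9] w 0.00037492105079769283 
 [[-1.     0.001  0.   ]
 [ 0.001  1.    -0.   ]
 [-0.    -0.    -1.   ]]
```

Call:
{"api": "play_rows", "payload": {"commands": [[0.003, 0, 0.0025, 0, 0, 0, 1], [0, 0, 0.002, 0, 0, 0, 1], [0, 0.006, 0, 0, 0, 0, 1], [0, 0.01, 0, 0, 0, 0, 1], [0, 0.01, 0, 0, 0, 0, 1], [0, 0.01, 0, 0, 0, 0, 1], [0, 0.01, 0, 0, 0, 0, 1], [0, 0, 0, 0, 0, 0, 1]]}}

```text
clock: 4.15
tool_pos: [0.512, 0.0593, 0.0262]
ee_rot: [-0.0, -0.079, 0.997, 0.001]
wrist_force: [0.5, 0.9, 0.0]
gripper_width: 0.0001
grip_force: 0.0
```

```bash
python3 -c "
from h import *
st();f=save('scene','s2.png');cv2.imwrite('pics/s2c.png',cv2.resize(f[200:340,190:390,::-1],None,fx=4,fy=4,interpolation=cv2.INTER_CUBIC))"
```

```text
t 4.15 tray xyz [-0.0338 -0.0114  0.0262] F [0.5 0.9 0. ] w 0.00013995350554325733 
 [[-1.    -0.005 -0.   ]
 [-0.005  1.     0.002]
 [ 0.     0.002 -1.   ]]
```

View pics/s2c.png

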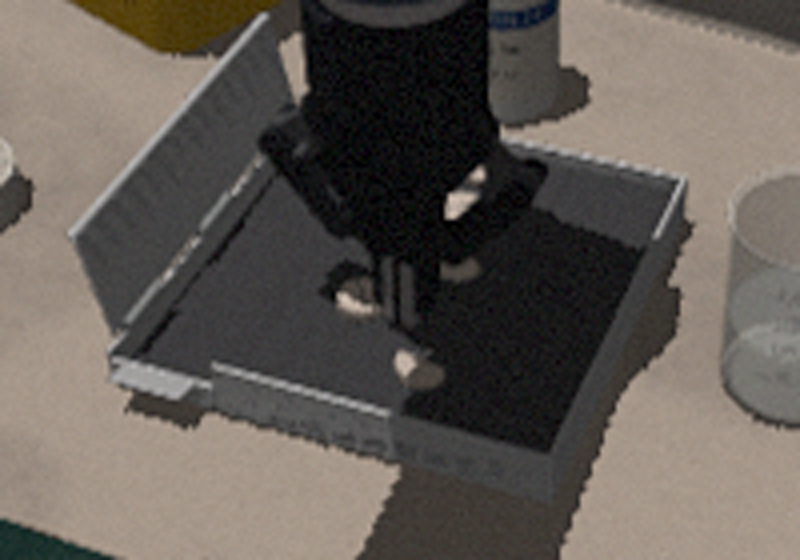

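The picture shows tablet_3 riding ahead of the fingers at (355,295), with the halves undisturbed at (415,370) and (460,268).

Run:
```python
from h import *
d=np.load("tray.npz")
P=lambda u,v:np.array([190+u/4-.375,200+v/4-.375])
def T(uv,z): p=ray("scene",P(*uv),z)[:2]-d["C"];return np.round([p@d["ex"],p@d["ey"]],4)
print("tablet left/bottom/centre top",T((334,290),.031),T((357,292),.031),T((377,290),.031))
B=lambda x,y,z:np.r_[d["C"]+x*d["ex"]+y*d["ey"],z]
for y in(-.07,-.06,-.05,.03,.04,.05):
  for z in(.07,.09,.11):
    print(y,z,((proj("scene",B(-.034,y,z))-[190,200]+.375)*4).round())
```

```text
tablet left/bottom/centre top [-0.035  0.023] [-0.0326  0.0126] [-0.0282  0.0046]
-0.07 0.07 [528. 270.]
-0.07 0.09 [528. 234.]
-0.07 0.11 [528. 196.]
-0.06 0.07 [506. 265.]
-0.06 0.09 [506. 229.]
-0.06 0.11 [506. 191.]
-0.05 0.07 [484. 259.]
-0.05 0.09 [484. 223.]
-0.05 0.11 [483. 186.]
0.03 0.07 [315. 219.]
0.03 0.09 [312. 183.]
0.03 0.11 [309. 146.]
0.04 0.07 [295. 214.]
0.04 0.09 [292. 178.]
0.04 0.11 [288. 141.]
0.05 0.07 [275. 209.]
0.05 0.09 [271. 173.]
0.05 0.11 [268. 137.]
```

Call:
{"api": "play_rows", "payload": {"commands": [[0, 0.01, 0, 0, 0, 0, 1], [0, 0.01, 0, 0, 0, 0, 1], [0, 0.01, 0, 0, 0, 0, 1], [0, 0.01, 0, 0, 0, 0, 1], [0, 0.01, 0, 0, 0, 0, 1], [0, 0.01, 0, 0, 0, 0, 1], [0, 0.007, 0, 0, 0, 0, 1], [0, 0, 0, 0, 0, 0, 1]]}}

```text
clock: 4.87
tool_pos: [0.5019, 0.1243, 0.0262]
ee_rot: [-0.0, -0.078, 0.997, 0.001]
wrist_force: [-0.7, -0.4, 0.0]
gripper_width: 0.0002
grip_force: 0.0
```

```bash
python3 -c "
from h import *
st();f=save('scene','s3.png');cv2.imwrite('pics/s3c.png',cv2.resize(f[200:340,190:390,::-1],None,fx=4,fy=4,interpolation=cv2.INTER_CUBIC))"
```

```text
t 4.87 tray xyz [-0.0339  0.0543  0.0262] F [-0.7 -0.4  0. ] w 0.000161123975211206 
 [[-1.    -0.004  0.   ]
 [-0.004  1.     0.001]
 [-0.     0.001 -1.   ]]
```

View pics/s3c.png

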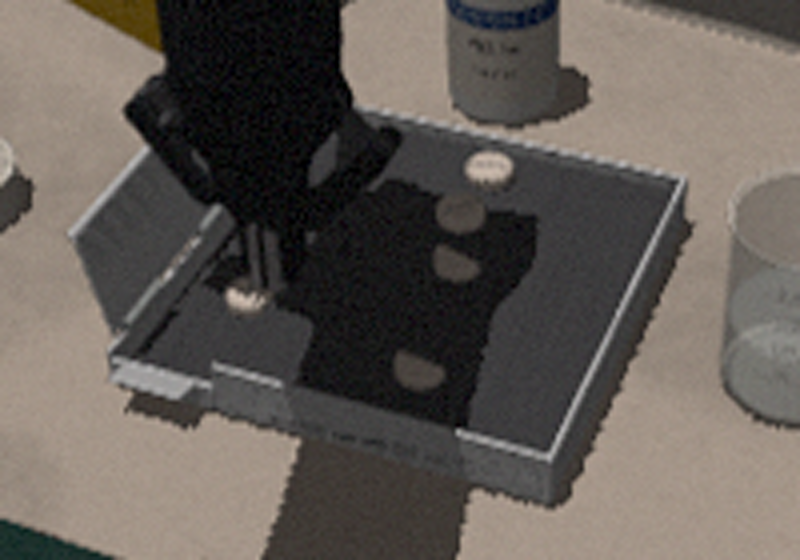

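Tablet_3 is at (245,297), next to the fingers at the trough; the other four pieces have not moved.

Run:
```python
from h import *
d=np.load("tray.npz")
def T(u,v,z): p=ray("scene",np.array([190+u/4-.375,200+v/4-.375]),z)[:2]-d["C"];return np.round([p@d["ex"],p@d["ey"]],4)
for z in(.015,.031): print(T(225,295,z),T(246,298,z),T(268,297,z))
```

```text
[-0.0398  0.0777] [-0.0382  0.0676] [-0.034   0.0583]
[-0.0555  0.0679] [-0.054  0.058] [-0.0499  0.049 ]
```

Call:
{"api": "play_rows", "payload": {"commands": [[0, 0, -0.02, 0, 0, 0, 1], [0, 0, -0.015, 0, 0, 0, 1], [-0.015, -0.019, 0, 0, 0, 0, 1], [-0.015, -0.019, 0, 0, 0, 0, 1], [-0.015, -0.019, 0, 0, 0, 0, 1], [-0.015, -0.019, 0, 0, 0, 0, 1], [-0.015, -0.019, 0, 0, 0, 0, 1], [0, 0, 0, 0, 0, 0, 1]]}}

```text
clock: 5.58
tool_pos: [0.5949, 0.032, 0.0623]
ee_rot: [0.003, -0.072, 0.997, -0.002]
wrist_force: [0.3, -0.9, 0.6]
gripper_width: -0.0001
grip_force: 0.0
```

Run:
```python
from h import *
st()
d=np.load("tray.npz");f=save("top","t2.png")
m=np.zeros(f.shape[:2],np.uint8);m[210:325,262:380]=(f.min(2)>120)[210:325,262:380]
n,l,s,c=cv2.connectedComponentsWithStats(m)
for i in range(1,n):
    if s[i,4]>15:
        print(s[i],[np.round([(ray("top",c[i],z)[:2]-d["C"])@d["ex"],(ray("top",c[i],z)[:2]-d["C"])@d["ey"]],4) for z in(.015,.031)])
```

```text
t 5.58 tray xyz [ 0.0441 -0.051   0.0623] F [ 0.3 -0.9  0.6] w -7.826236132208621e-05 
 [[-1.     0.008  0.005]
 [ 0.007  1.    -0.005]
 [-0.005 -0.005 -1.   ]]
[262 210  48  28 148] [array([0.0957, 0.0871]), array([0.0915, 0.0856])]
[265 257   3  26  53] [array([0.0014, 0.1055]), array([-0.0011,  0.1036])]
[282 282  13  14 147] [array([-0.0338,  0.069 ]), array([-0.0358,  0.0678])]
[266 302   4  23  46] [array([-0.0722,  0.1052]), array([-0.0735,  0.1034])]
```

Call:
{"api": "play_rows", "payload": {"commands": [[0.001, 0, 0.01, 0, 0, 0, 1], [0, 0, 0.01, 0, 0, 0, 1], [0, 0, 0.008, 0, 0, 0, 1], [0, 0, 0.004, 0, 0, 0, 1], [0, 0, 0.002, 0, 0, 0, 1], [0, 0, 0, 0, 0, 0, 1], [0, 0, 0, 0, 0, 0, 1], [0, 0, 0, 0, 0, 0, 1]]}}

```text
clock: 6.3
tool_pos: [0.5903, 0.039, 0.0277]
ee_rot: [0.0, -0.076, 0.997, 0.0]
wrist_force: [-0.2, 0.5, 0.7]
gripper_width: 0.0004
grip_force: 0.0
```

```bash
python3 -c "from h import *;st()"
```

```text
t 6.3 tray xyz [ 0.0405 -0.0434  0.0277] F [-0.2  0.5  0.7] w 0.0004190062803104271 
 [[-1.    -0.     0.001]
 [-0.     1.    -0.   ]
 [-0.001 -0.    -1.   ]]
```

Call:
{"api": "play_rows", "payload": {"commands": [[0, 0.004, 0.001, 0, 0, 0, 1], [0, 0.006, 0, 0, 0, 0, 1], [0, 0.01, 0, 0, 0, 0, 1], [0, 0.01, 0, 0, 0, 0, 1], [0, 0.01, 0, 0, 0, 0, 1], [0, 0.01, 0, 0, 0, 0, 1], [0, 0.01, 0, 0, 0, 0, 1], [0, 0.01, 0, 0, 0, 0, 1]]}}

```text
clock: 6.97
tool_pos: [0.5789, 0.1097, 0.0263]
ee_rot: [-0.0, -0.077, 0.997, 0.0]
wrist_force: [0.1, 0.2, 0.0]
gripper_width: -0.0
grip_force: 0.0
```

Call:
{"api": "play_rows", "payload": {"commands": [[0, 0.01, 0, 0, 0, 0, 1], [0, 0.01, 0, 0, 0, 0, 1], [0, 0.008, 0, 0, 0, 0, 1], [0, 0.005, 0, 0, 0, 0, 1], [0, 0, 0, 0, 0, 0, 1], [0, 0, -0.015, 0, 0, 0, 1], [0, 0, -0.02, 0, 0, 0, 1], [0, 0, 0, 0, 0, 0, 1]]}}

```text
clock: 7.63
tool_pos: [0.5774, 0.1402, 0.0646]
ee_rot: [0.003, -0.075, 0.997, 0.0]
wrist_force: [0.7, 0.0, 0.4]
gripper_width: 0.0001
grip_force: 0.0
```

```bash
python3 -c "from h import *;st()"
```

```text
t 7.63 tray xyz [0.0431 0.0586 0.0646] F [0.7 0.  0.4] w 0.00013274787834200737 
 [[-1.     0.001  0.006]
 [ 0.001  1.     0.   ]
 [-0.006  0.    -1.   ]]
```

Call:
{"api": "play_rows", "payload": {"commands": [[-0.007, -0.021, 0, 0, 0, 0, 1], [-0.007, -0.021, 0, 0, 0, 0, 1], [-0.007, -0.021, 0, 0, 0, 0, 1], [-0.007, -0.021, 0, 0, 0, 0, 1], [-0.006, -0.021, 0, 0, 0, 0, 1], [0, 0, 0, 0, 0, 0, 1], [0, 0, 0, 0, 0, 0, 1], [0, 0, 0, 0, 0, 0, 1]]}}

```text
clock: 8.3
tool_pos: [0.6232, 0.0423, 0.0607]
ee_rot: [-0.001, -0.076, 0.997, 0.0]
wrist_force: [-0.8, -0.3, -0.4]
gripper_width: -0.0
grip_force: 0.0
```

```bash
cat > look.py <<'E'
from h import *
import sys
st()
d=np.load("tray.npz");f=save("top",sys.argv[1])
m=np.zeros(f.shape[:2],np.uint8);m[212:322,272:380]=(f.min(2)>120)[212:322,272:380]
n,l,s,c=cv2.connectedComponentsWithStats(m)
for i in range(1,n):
    if s[i,4]>15:
        print(s[i],[np.round([(ray("top",c[i],z)[:2]-d["C"])@d["ex"],(ray("top",c[i],z)[:2]-d["C"])@d["ey"]],4) for z in(.015,.031)])
E
python3 look.py t3.png
```

```text
t 8.3 tray xyz [ 0.0736 -0.0452  0.0607] F [-0.8 -0.3 -0.4] w -4.0139774989683176e-05 
 [[-1.     0.    -0.001]
 [ 0.     1.     0.001]
 [ 0.001  0.001 -1.   ]]
[280 239  13  14 136] [array([0.0407, 0.07  ]), array([0.0375, 0.0688])]
```

Call:
{"api": "play_rows", "payload": {"commands": [[-0.001, 0, 0.01, 0, 0, 0, 1], [0, 0, 0.01, 0, 0, 0, 1], [0, 0, 0.008, 0, 0, 0, 1], [0, 0, 0.004, 0, 0, 0, 1], [0, 0, 0.002, 0, 0, 0, 1], [0, 0, 0, 0, 0, 0, 1], [0, 0, 0, 0, 0, 0, 1], [0, 0, 0, 0, 0, 0, 1]]}}

```text
clock: 9.02
tool_pos: [0.6252, 0.0421, 0.0277]
ee_rot: [0.0, -0.076, 0.997, -0.0]
wrist_force: [-0.1, 0.2, 0.1]
gripper_width: -0.0001
grip_force: 0.0
```

```bash
python3 -c "from h import *;st()"
```

```text
t 9.02 tray xyz [ 0.0755 -0.0456  0.0277] F [-0.1  0.2  0.1] w -0.00012315522109974993 
 [[-1.    -0.     0.001]
 [-0.     1.    -0.   ]
 [-0.001 -0.    -1.   ]]
```

Call:
{"api": "play_rows", "payload": {"commands": [[0, 0.005, 0.001, 0, 0, 0, 1], [0, 0.007, 0, 0, 0, 0, 1], [0, 0.01, 0, 0, 0, 0, 1], [0, 0.01, 0, 0, 0, 0, 1], [0, 0.01, 0, 0, 0, 0, 1], [0, 0.01, 0, 0, 0, 0, 1], [0, 0.01, 0, 0, 0, 0, 1], [0, 0.01, 0, 0, 0, 0, 1]]}}

```text
clock: 9.68
tool_pos: [0.6135, 0.115, 0.0263]
ee_rot: [-0.0, -0.076, 0.997, 0.0]
wrist_force: [-0.5, -0.4, -0.9]
gripper_width: 0.0002
grip_force: 0.0
```

Call:
{"api": "play_rows", "payload": {"commands": [[0, 0.01, 0, 0, 0, 0, 1], [0, 0.01, 0, 0, 0, 0, 1], [0, 0.008, 0, 0, 0, 0, 1], [0, 0.005, 0, 0, 0, 0, 1], [0, 0, 0, 0, 0, 0, 1], [0, 0, -0.02, 0, 0, 0, 1], [0, 0, -0.04, 0, 0, 0, 1], [0, 0, -0.04, 0, 0, 0, 1]]}}

```text
clock: 10.35
tool_pos: [0.6069, 0.1444, 0.1252]
ee_rot: [-0.003, -0.075, 0.997, -0.001]
wrist_force: [1.2, -0.1, 0.6]
gripper_width: 0.0004
grip_force: 0.0
```

Call:
{"api": "play_rows", "payload": {"commands": [[0.015, -0.03, -0.02, 0, 0, 0, 1], [0.015, -0.03, 0, 0, 0, 0, 1], [0.015, -0.03, 0, 0, 0, 0, 1], [0.01, -0.03, 0, 0, 0, 0, 1], [0, -0.03, 0, 0, 0, 0, 1], [0, 0, 0, 0, 0, 0, 1], [0, 0, 0, 0, 0, 0, 1], [0, 0, 0, 0, 0, 0, 1]]}}

```text
clock: 11.02
tool_pos: [0.5772, -0.0109, 0.1463]
ee_rot: [0.0, -0.075, 0.997, 0.0]
wrist_force: [0.2, 0.8, 0.1]
gripper_width: -0.0001
grip_force: 0.0
```

```bash
python3 look.py t4.png; python3 -c "
import cv2;f=cv2.imread('pics/t4.png');cv2.imwrite('pics/t4c.png',cv2.resize(f[195:345,240:405],None,fx=4,fy=4,interpolation=cv2.INTER_CUBIC))"
```

```text
t 11.02 tray xyz [ 0.02   -0.0907  0.1463] F [0.2 0.8 0.1] w -5.357377537780241e-05 
 [[-1.     0.001  0.   ]
 [ 0.001  1.     0.   ]
 [-0.     0.    -1.   ]]
[279 220  14  13 149] [array([0.0755, 0.0688]), array([0.0717, 0.0676])]
[280 239  14  14 152] [array([0.0403, 0.0689]), array([0.0371, 0.0677])]
[332 259  14   8  84] [array([ 0.006 , -0.0188]), array([ 0.0034, -0.0186])]
[282 282  14  14 155] [array([-0.034 ,  0.0686]), array([-0.0359,  0.0674])]
[341 302   5   6  24] [array([-0.0657, -0.0232]), array([-0.0671, -0.0228])]
```

View pics/t4c.png

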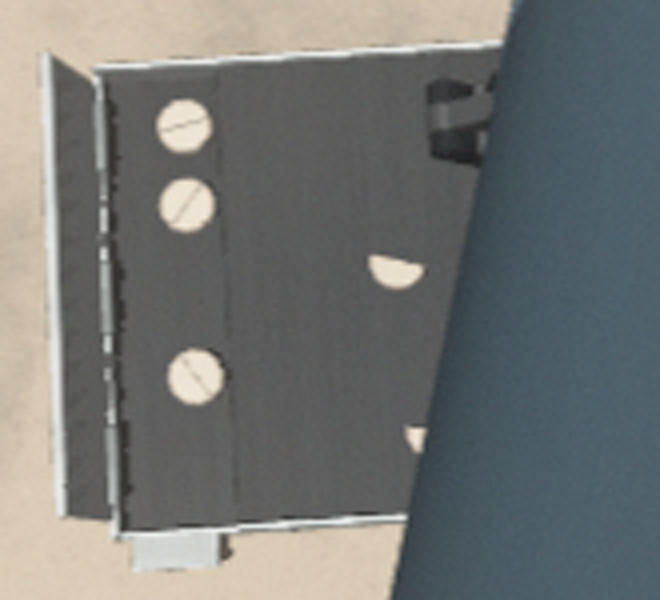

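All three whole tablets lie flat in the trough at (184,126), (187,205) and (195,377); the halves are still on the deck. Next, go over to the outside of the cover.

Call:
{"api": "play_rows", "payload": {"commands": [[0, 0.032, 0, 0, 0, 0, 1], [0, 0.032, 0, 0, 0, 0, 1], [0, 0.032, 0, 0, 0, 0, 1], [0, 0.032, 0, 0, 0, 0, 1], [0, 0.032, 0, 0, 0, 0, 1], [0, 0.032, 0, 0, 0, 0, 1], [0, 0.032, 0, 0, 0, 0, 1], [0, 0.032, 0, 0, 0, 0, 1]]}}

```text
clock: 11.73
tool_pos: [0.5369, 0.2462, 0.1461]
ee_rot: [-0.0, -0.078, 0.997, 0.0]
wrist_force: [-0.6, -0.5, 1.0]
gripper_width: 0.0
grip_force: 0.0
```

Call:
{"api": "play_rows", "payload": {"commands": [[0, 0, 0, 0, 0, 0, 1], [0, 0, 0.02, 0, 0, 0, 1], [0, 0, 0.02, 0, 0, 0, 1], [0, 0, 0.02, 0, 0, 0, 1], [0, 0, 0.02, 0, 0, 0, 1], [0, 0, 0.01, 0, 0, 0, 1], [0, 0, 0, 0, 0, 0, 1], [0, 0, 0, 0, 0, 0, 1]]}}

```text
clock: 12.4
tool_pos: [0.5377, 0.2432, 0.0559]
ee_rot: [-0.001, -0.077, 0.997, -0.0]
wrist_force: [-0.6, 0.8, 0.5]
gripper_width: 0.0001
grip_force: 0.0
```

```bash
python3 -c "from h import *;st()"
```

```text
t 12.4 tray xyz [0.0195 0.1664 0.0559] F [-0.6  0.8  0.5] w 0.00014676003129318035 
 [[-1.    -0.002 -0.001]
 [-0.002  1.    -0.   ]
 [ 0.001 -0.    -1.   ]]
```

Call:
{"api": "play_rows", "payload": {"commands": [[0, -0.01, 0, 0, 0, 0, 1], [0, -0.01, 0, 0, 0, 0, 1], [0, -0.01, 0, 0, 0, 0, 1], [0, -0.01, 0, 0, 0, 0, 1], [0, -0.01, 0, 0, 0, 0, 1], [0, -0.01, 0, 0, 0, 0, 1], [0, -0.01, 0, 0, 0, 0, 1], [0, -0.01, 0, 0, 0, 0, 1]]}}

```text
clock: 13.07
tool_pos: [0.5504, 0.1623, 0.0563]
ee_rot: [-0.0, -0.076, 0.997, 0.0]
wrist_force: [0.2, 2.2, 0.1]
gripper_width: 0.0001
grip_force: 0.5
```

```bash
python3 -c "
from h import *
st();f=save('scene','s5.png');cv2.imwrite('pics/s5c.png',cv2.resize(f[200:340,190:390,::-1],None,fx=4,fy=4,interpolation=cv2.INTER_CUBIC))"
```

```text
t 13.07 tray xyz [0.0198 0.0845 0.0563] F [0.2 2.2 0.1] w 0.0001474853109341711 
 [[-1.  0. -0.]
 [ 0.  1.  0.]
 [ 0.  0. -1.]]
```

View pics/s5c.png

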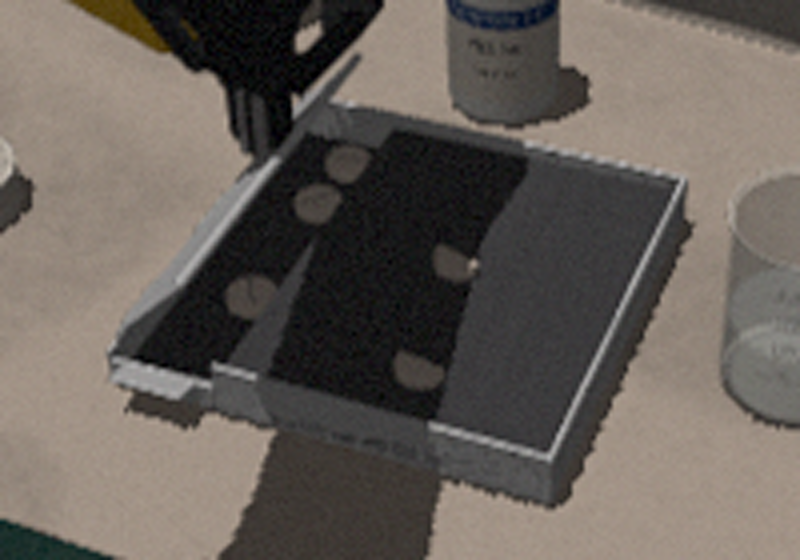

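The cover is half closed (about 50°), leaning over the trough, with the fingers behind it. I'll press down and inward.

Call:
{"api": "play_rows", "payload": {"commands": [[0, -0.004, 0.005, 0, 0, 0, 1], [0, -0.004, 0.005, 0, 0, 0, 1], [0, -0.004, 0.005, 0, 0, 0, 1], [0, -0.003, 0.005, 0, 0, 0, 1], [0, -0.002, 0.004, 0, 0, 0, 1], [0, 0, 0.002, 0, 0, 0, 1], [0, 0, 0.002, 0, 0, 0, 1], [0, 0, 0, 0, 0, 0, 1]]}}

```text
clock: 13.78
tool_pos: [0.5525, 0.1464, 0.0275]
ee_rot: [-0.001, -0.076, 0.997, -0.0]
wrist_force: [-0.0, -0.8, -0.0]
gripper_width: -0.0001
grip_force: 0.0
```

```bash
python3 -c "from h import *;st()"
```

```text
t 13.78 tray xyz [0.0194 0.0685 0.0275] F [-0.  -0.8 -0. ] w -5.0840895744433536e-05 
 [[-1.    -0.    -0.001]
 [-0.     1.    -0.   ]
 [ 0.001 -0.    -1.   ]]
```

Call:
{"api": "play_rows", "payload": {"commands": [[0, 0, 0.001, 0, 0, 0, 1], [0, 0, 0.001, 0, 0, 0, 1], [0, 0, 0, 0, 0, 0, 1], [0, 0, 0, 0, 0, 0, 1], [0, 0, 0, 0, 0, 0, 1], [0, 0, 0, 0, 0, 0, 1], [0, 0, 0, 0, 0, 0, 1], [0, 0, 0, 0, 0, 0, 1]]}}

```text
clock: 14.45
tool_pos: [0.553, 0.1468, 0.0271]
ee_rot: [-0.0, -0.076, 0.997, 0.0]
wrist_force: [-2.5, -0.7, 6.7]
gripper_width: -0.0002
grip_force: 2.7
```

```bash
python3 -c "from h import *;st()"
```

```text
t 14.45 tray xyz [0.02   0.0688 0.0271] F [-2.5 -0.7  6.7] w -0.00016762210117420077 
 [[-1.    -0.    -0.   ]
 [-0.     1.     0.001]
 [ 0.     0.001 -1.   ]]
```

Contact is at z = 27 mm with 7 N, which matches the shut height. One slightly firmer press, then retreat.

Call:
{"api": "play_rows", "payload": {"commands": [[0, 0, 0.001, 0, 0, 0, 1], [0, 0, 0.001, 0, 0, 0, 1], [0, 0, 0, 0, 0, 0, 1], [0, 0, 0, 0, 0, 0, 1], [0, 0, -0.005, 0, 0, 0, 1], [0, 0, -0.03, 0, 0, 0, 1], [0, 0, -0.04, 0, 0, 0, 1], [0, 0, -0.04, 0, 0, 0, 1]]}}

```text
clock: 15.12
tool_pos: [0.5517, 0.1463, 0.1393]
ee_rot: [-0.001, -0.076, 0.997, -0.001]
wrist_force: [1.1, 0.7, -0.0]
gripper_width: -0.0001
grip_force: 0.0
```

Call:
{"api": "play_rows", "payload": {"commands": [[0.02, 0.036, -0.02, 0, 0, 0, 1], [0.02, 0.036, 0, 0, 0, 0, 1], [0.02, 0.036, 0, 0, 0, 0, 1], [0.02, 0.036, 0, 0, 0, 0, 1], [0, 0.036, 0, 0, 0, 0, 1], [0, 0.036, 0, 0, 0, 0, 1], [0, 0.036, 0, 0, 0, 0, 1], [0, 0, 0, 0, 0, 0, 1]]}}

```text
clock: 15.78
tool_pos: [0.4337, 0.3915, 0.1579]
ee_rot: [0.0, -0.083, 0.997, 0.004]
wrist_force: [-1.0, 1.2, -0.1]
gripper_width: -0.0002
grip_force: 0.0
```

```bash
python3 look.py t6.png; python3 -c "
from h import *
a=cv2.imread('pics/t6.png')[195:345,240:405];b=save('scene','s6.png')[200:340,190:390,::-1]
a=cv2.resize(a,(396,360));b=cv2.resize(b,(400,280));c=np.zeros((360,796,3),np.uint8);c[:,:396]=a;c[:280,396:]=b;cv2.imwrite('pics/f.png',c)"
```

```text
t 15.78 tray xyz [-0.0608  0.3288  0.1579] F [-1.   1.2 -0.1] w -0.00020786909845884507 
 [[-1.    -0.013  0.001]
 [-0.013  1.     0.007]
 [-0.001  0.007 -1.   ]]
[ 272  213   31  109 3097] [array([-0.0005,  0.0712]), array([-0.003,  0.07 ])]
[332 259  14   8  80] [array([ 0.0061, -0.0185]), array([ 0.0035, -0.0183])]
[342 302  14   7  79] [array([-0.0673, -0.0307]), array([-0.0686, -0.0302])]
```

View pics/f.png

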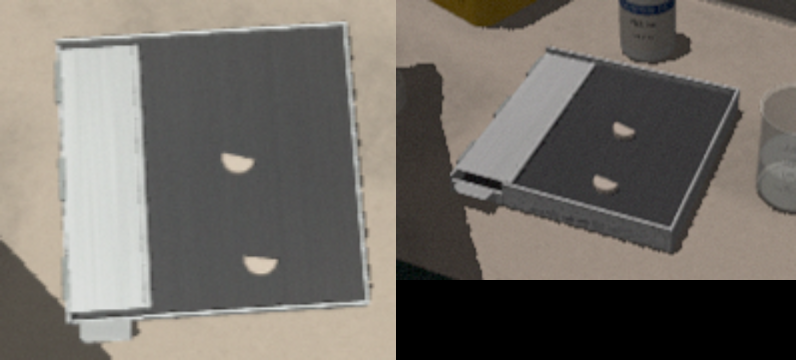

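The cover lies flat over the trough (left view, columns 62–150). Both halves are still on the deck at (237,163) and (260,265), and nothing else has moved.

```bash
python3 -c "from h import *;print(r.finish_job())"
```

```text
the job is handed in; nothing more can be done
None
```

The three whole tablets are in the trough, the two halves are still on the deck, the cover is pressed fully shut, and the job is handed in at about 16 s of the 51 s allowed.

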